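# Take the moulded seal ring out of the clamshell fixture and put it on the balance

### The job

Take the closed clamshell fixture by its ball knob and swing the lid up and over past vertical, so that it stays open by itself. Then lift the open seal ring out of the fixture and set it down flat on the middle of the balance's round pan, without dropping it from a height; leave the closed end cap next to it sitting where it is, and leave the lid open.

Things in the scene. Friction and masses are not known exactly. Their poses are not given: they have to be found in the camera images.
- lid_knob (a point): Centre of the steel ball knob (26 mm diameter) that stands out on a stem 36 mm ahead of the lid's front edge. The frame turns with the lid. Closed: 44 mm above the table with nothing beneath, z up, x level towards the hinge, y along the hinge. The hinge line runs along y, 156 mm along +x and 14 mm along -z from the ball. Fingers closing along y let the ball turn between them.
- lid (a joint): Lid angle, rad: 0 closed, 1.57 upright, 1.95 stop. The knob goes up and over, away from its own side. The hinge swings freely, lid about 0.35 kg (1.5 N at the knob): let go below 1.3 it falls shut, beyond 1.4 it falls gently open and stays. Lid 120 x 210 mm, 31 mm tall, hollow, clear top, on a fixed aluminium block of that outline, 30 mm high.
- seal_ring: Dark rubber ring, open through the middle: outside 50 mm, hole 28 mm, 20 mm high, 35 g. Origin: centre of its underside, z up. Starts under the lid, flat on the block (30 mm above the table), loosely over one of two round spigots 22 mm wide and 8 mm high, 105 mm apart along the hinge line, midway between front edge and hinge. The block's top is otherwise flat.
- end_cap: Dark rubber end cap of the same outside size (50 mm diameter, 20 mm high) but closed on top, on the other spigot. Origin: centre of its underside, z up. It stays there.
- pan (a point): Centre of the top face of the balance's round steel pan: 120 mm in diameter, flat, no rim, fixed, 64 mm above the table. The balance is a fixed white box 210 x 165 mm and 48 mm high.

How it is judged:
By the outcome, as a careful person would: the job done as asked, in the order asked, and still so for the second after the job is handed in, with the robot touching nothing.
It also fails if it takes over 53 s, if anything falls off the work surface, if the arm or the gripper's body presses on something with over 40 N, if the wrist force passes 120 N, or if a joint passes its speed limit or range.

### The arm

A 7-joint arm with a two-finger parallel gripper is mounted at the origin on the work surface. World frame = base frame: x ahead of the robot, y to its left, z up, the work surface at z = 0. Lengths are in m, angles in rad, forces in N, time in s.
With the tool pointing down it reaches from about 0.425 to 0.925 m from the base axis. Payload 6.8 kg.
Tool frame: the origin (TCP) lies on the centre line of the jaws, within the pads' length; the fingertips stand bot.finger_overhang ahead of it and the grasp point (between the pads) lies 3 mm ahead of it (bot.finger_overhang is the distance from the TCP to the fingertips, in m); z points along the fingers, y is the direction in which the jaws open and shut (so a half turn about z gives the same grasp; the last joint's range is limited). The gripper opens to 85 mm and grips with 20 to 120 N. Pads are 22 mm wide; open, the fingers measure 114 mm over their backs; the gripper's body (76 mm by 85 mm) begins 54 mm behind the grasp point. The pads swing forward as they close: fully open they stand 13 mm farther back than shut.
Start: joints at [-1.37, 0.477, 0.022, 1.555, -0.011, 1.109, -0.083], TCP at [0.205, 0.643, 0.253] pointing down, gripper open.
Joint ranges: [-2.96, 2.96], [-0.34, 2.1], [-1.41, 1.46], [0.24, 2.44], [-1.37, 4.51], [0.17, 1.92], [-2.96, 2.96]. Speed limits (rad/s): [2.39, 2.39, 3.14, 3.14, 3.14, 3.14, 3.14].

### API

Orientations are given as a unit quaternion [w, x, y, z].
In Python, from station import bot gives the robot as it stands.
- The arm moves only by the tool drive_tool, never from a script. Its argument "increments" is text: rows parted by semicolons, each of 4 numbers parted by spaces: the shift along the world's x, y, z in m, then the turn about the world's z in rad. In form: tx ty tz spin; .... A call has 1 to 12 rows; each row shifts and turns the commanded pose from where the row before left it; what a row does not reach is not made up. A row lasts 1/12 s, in which the tool goes at most 41.7 mm and 7.16 degrees, less where a joint would pass 70% of its speed; a pose out of reach is approached as far as the arm can. A call is refused whole if a number of a shift passes 0.0417 or a number of a turn 0.125, either way. A call with a gripper value outside its range is refused whole. "grip" is the opening, from 0 (shut) to 1 (fully open), set as the call begins (left out, the last holds). The fingers move at their own pace and stop on an object; "squeeze" is the grip in N (left out, the last holds). Time passes only in rows, so rows that do not move let the fingers close. It gives the time, the measured TCP pose, the force and the opening at its end, in the units of the state.
- bot.get_obs(): the state, without advancing time (a new reading comes with each control period).
- bot.read_camera(name): name is "side" or "top"; returns the picture (400x640x3 uint8, red, green, blue); there is no depth.
- bot.calibration(name): a dict with "fx", "fy", "cx", "cy" (pixels), "distortion" ([k1, k2, p1, p2, k3] as OpenCV has them; the pictures are not rectified), "camera_from_world" (4x4, takes a point from world to camera coordinates). Camera axes: x right, y down, z forward; pixel columns grow to the right and rows downward; lengths in m; the calibration is good to about 2 mm. A picture is of the moment at which its call begins. calibration takes no time and is no camera call.
- bot.hand_in(): hands the job in, once; it reports no verdict.
The state is a dict: "t": time; "q": joint angles; "joint_vel": joint speeds; "joint_torque": joint torques, N m; "eef_pos": TCP position; "tool_rot": TCP orientation; "contact_force": force on the tool from outside, world axes, zero at the start; "torque": the same for the moment, N m; "gripper_width": opening from 0.0 (shut) to 1.0 (fully open).
Only numpy, scipy, OpenCV 4.12 (cv2) and the standard library are available. Lean on these libraries where they do the work, as an engineer would, in place of code of your own. Each camera call takes 0.05 s, during which the arm holds its last target.

## Working session

There is one attempt and no reset: what is moved stays moved. The work goes in short steps, Python scripts to look and compute and a tool call to move; the robot and the scene stay as the last step left them, time stands still between calls to the robot, and variables do not carry over. Pictures are saved under pics/ and viewed, and the job is handed in when it is done.

Besides the shell and the picture viewer there is one more tool, called after "Request:" as name(argument=value, ...), one argument or row to a line, values as JSON. drive_tool: Moves the arm, as the interface text tells. Its arguments: {"type":"object","properties":{"increments":{"type":"string"},"grip":{"type":"number"},"squeeze":{"type":"number"}},"required":["increments"]}

```bash
ls; mkdir -p pics; python3 - <<'E'
from station import bot
import cv2
for n in("side","top"):
    cv2.imwrite(f"pics/{n}0.png",bot.read_camera(n)[:,:,::-1]); print(n,bot.calibration(n))
print(bot.get_obs(),bot.finger_overhang)
E
```

```text
pics
side {'fx': 392.8288023445671, 'fy': 392.8288023445671, 'cx': 314.3058044693118, 'cy': 199.66617587685738, 'distortion': array([-0.08978609,  0.        ,  0.        ,  0.        ,  0.        ]), 'camera_from_world': array([[-0.98305054, -0.18317184,  0.00772674,  0.5172017 ],
       [-0.14204515,  0.73433142, -0.66376242,  0.13966623],
       [ 0.1159086 , -0.65360955, -0.74790357,  0.64375043],
       [ 0.        ,  0.        ,  0.        ,  1.        ]])}
top {'fx': 462.77466688831885, 'fy': 462.77466688831885, 'cx': 320.87548308502255, 'cy': 198.48474192051606, 'distortion': array([-0.11649123,  0.        ,  0.        ,  0.        ,  0.        ]), 'camera_from_world': array([[-0.0121711 , -0.99964278,  0.02379428, -0.0146142 ],
       [-0.98500943,  0.00789124, -0.17231989,  0.51320343],
       [ 0.17207057, -0.02553491, -0.98475362,  0.78497458],
       [ 0.        ,  0.        ,  0.        ,  1.        ]])}
{'t': 0.1, 'q': array([-1.37011571,  0.47772813,  0.02234767,  1.55636511, -0.01151383,
        1.10930552, -0.08310621]), 'joint_vel': array([ 0.00020831, -0.00333188,  0.00069526, -0.00315748, -0.000478  ,
       -0.0035206 ,  0.00069728]), 'joint_torque': array([ 3.00450978e-03, -5.97762108e+01,  1.61272768e+00, -2.81954849e+01,
        1.27598559e-02,  4.89197555e-03, -6.93186053e-06]), 'eef_pos': array([0.20498456, 0.64258944, 0.25241054]), 'tool_rot': array([-7.30879800e-05,  1.53776121e-01,  9.88105359e-01, -8.35816385e-04]), 'contact_force': array([-0.19065997,  0.76451351,  0.62458542]), 'torque': array([ 0.01301183, -0.02569003,  0.00210689]), 'gripper_width': 1.002692718706285} 0.022
```

View pics/side0.png

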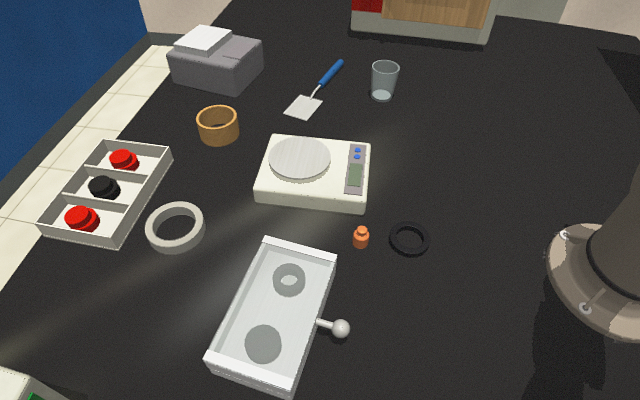

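View pics/top0.png

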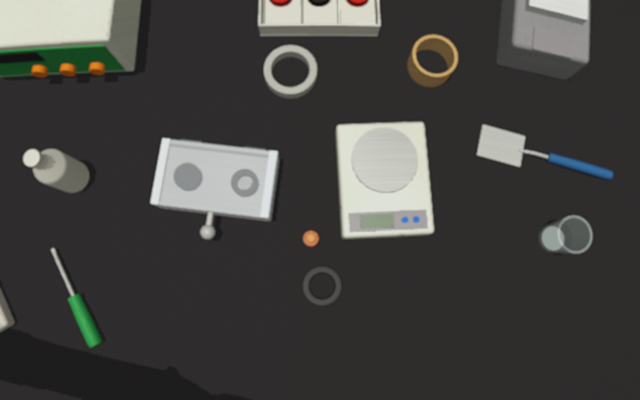

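Side view: knob (341,328), ring (289,280) with its hole, cap (263,344), pan (299,158). Top view: knob (208,232), ring (245,183), cap (188,177), pan (385,160). Next I'll cast rays.

```bash
cat > h.py <<'E'
from station import bot
import cv2, numpy as np
def ray(n,p):
    c=bot.calibration(n);K=np.array([[c['fx'],0,c['cx']],[0,c['fy'],c['cy']],[0,0,1]])
    u=cv2.undistortPoints(np.array([[p]],float),K,c['distortion']).ravel()
    T=c['camera_from_world'];R=T[:3,:3]
    return -R.T@T[:3,3], R.T@np.array([u[0],u[1],1])
def onz(n,p,z):
    o,d=ray(n,p);return o+d*(z-o[2])/d[2]
def tri(ps):
    A=0;b=0
    for n,p in ps:
        o,d=ray(n,p);d=d/np.linalg.norm(d);P=np.eye(3)-np.outer(d,d);A=A+P;b=b+P@o
    return np.linalg.solve(A,b)
def proj(n,X):
    c=bot.calibration(n);K=np.array([[c['fx'],0,c['cx']],[0,c['fy'],c['cy']],[0,0,1]]);T=c['camera_from_world']
    return cv2.projectPoints(np.array([X],float),cv2.Rodrigues(T[:3,:3])[0],T[:3,3],K,np.array(c['distortion']))[0].ravel()
E
python3 - <<'E'
from h import *
for n in("side","top"):
    im=cv2.imread(f"pics/{n}0.png")
    x,y,w,h=(180,225,190,175) if n=="side" else (135,120,310,130)
    cv2.imwrite(f"pics/{n}0c.png",cv2.resize(im[y:y+h,x:x+w],None,fx=4 if n=="side" else 2.5,fy=4 if n=="side" else 2.5,interpolation=cv2.INTER_CUBIC)[:600])
for nm,z,s,t in(("knob",.044,(341,328),(208,232)),("ring",.05,(289,280),(245,183)),("cap",.05,(263,344),(188,177)),("pan",.064,(299,158),(385,160))):
    print(nm,onz("side",s,z).round(4),onz("top",t,z).round(4),tri([("side",s),("top",t)]).round(4))
E
```

```text
knob [0.4545 0.1822 0.044 ] [0.4544 0.1813 0.044 ] [0.4545 0.1816 0.0427]
ring [0.542  0.1243 0.05  ] [0.5413 0.1159 0.05  ] [0.544  0.1176 0.0379]
cap [0.5545 0.2272 0.05  ] [0.5533 0.2193 0.05  ] [0.5566 0.2227 0.0373]
pan [ 0.5801 -0.1281  0.064 ] [ 0.5786 -0.1348  0.064 ] [ 0.5813 -0.1362  0.0563]
```

```bash
python3 - <<'E'
from h import *
# pan ellipse + knob blob by masks
for n,box in(("side",(255,130,90,60)),("top",(340,120,90,80))):
    im=cv2.imread(f"pics/{n}0.png");x,y,w,h=box;c=im[y:y+h,x:x+w]
    hsv=cv2.cvtColor(c,cv2.COLOR_BGR2HSV);g=hsv[:,:,2]
    for th in(205,215,225):
        m=((g<th)&(g>90)).astype(np.uint8);m=cv2.morphologyEx(m,cv2.MORPH_OPEN,np.ones((3,3)))
        cs,_=cv2.findContours(m,cv2.RETR_EXTERNAL,cv2.CHAIN_APPROX_NONE);k=max(cs,key=cv2.contourArea)
        e=cv2.fitEllipse(cv2.convexHull(k));p=(e[0][0]+x,e[0][1]+y);print(n,th,np.round(p,1),np.round(e[1],1),onz(n,p,.064).round(4))
E
```

```text
side 205 [300.  169.1] [27.5 54.9] [ 0.572  -0.0988  0.064 ]
side 215 [300.3 167.8] [30.2 56.2] [ 0.5721 -0.1023  0.064 ]
side 225 [299.2 159.5] [47.6 62.9] [ 0.5788 -0.1242  0.064 ]
top 205 [386.7 155.5] [53.2 66.7] [ 0.587  -0.1382  0.064 ]
top 215 [384.5 159.8] [66.2 68.1] [ 0.579  -0.1339  0.064 ]
top 225 [390.2 154.2] [ 84.4 110.7] [ 0.5892 -0.1446  0.064 ]
```

View pics/side0c.png

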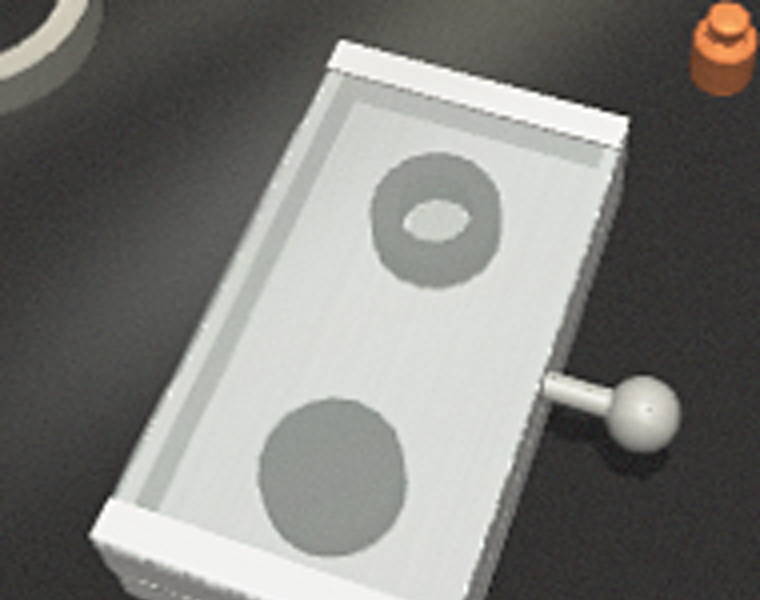

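View pics/top0c.png

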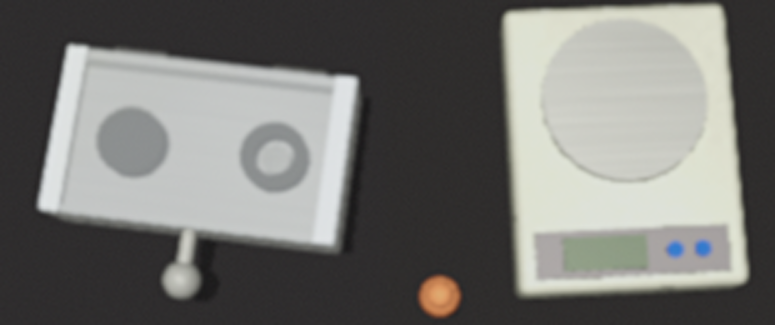

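```bash
python3 - <<'E'
from h import *
f=lambda n,x,y:onz(n,(135+x/2.5,120+y/2.5),.061) if n=="top" else onz(n,(180+x/4,225+y/4),.061)
C=[f("top",*p)[:2] for p in((68,45),(38,210),(335,248),(357,77))];print(np.round(C,4))
def yaw(v):return np.arctan2(-v[0],v[1])
print(yaw(C[0]-C[3]),yaw(C[1]-C[2]),[np.linalg.norm(C[i]-C[(i+1)%4]) for i in range(4)], np.mean(C,0))
D=[f("side",*p)[:2] for p in((342,40),(628,118),(92,535))];print(np.round(D,4),yaw(D[2]-D[0]),np.linalg.norm(D[2]-D[0]))
# knob ellipse
for n,(x,y,w,h) in(("side",(325,310,35,35)),("top",(198,224,20,18))):
    c=cv2.cvtColor(cv2.imread(f"pics/{n}0.png"),cv2.COLOR_BGR2GRAY)[y:y+h,x:x+w]
    m=cv2.morphologyEx((c>90).astype(np.uint8),cv2.MORPH_OPEN,cv2.getStructuringElement(cv2.MORPH_ELLIPSE,(9,9) if n=="side" else (7,7)))
    cs,_=cv2.findContours(m,0,1);k=max(cs,key=cv2.contourArea);(a,b),r=cv2.minEnclosingCircle(k);print(n,a+x,b+y,r,onz(n,(a+x,b+y),.044))
# ring hole/cap tops in top view assuming z .05, pan edges
for nm,p,z in(("hole",(275,157),.05),("cap",(132,141),.05),("panL",(542,100),.064),("panR",(707,100),.064),("panT",(626,18),.064),("panB",(626,183),.064)):
    print(nm,onz("top",(135+p[0]/2.5,120+p[1]/2.5),z).round(4))
for nm,p in(("L",(268,157)),("R",(331,157)),("T",(299,137)),("B",(299,180))):print(nm,onz("side",p,.064).round(4))
E
python3 - <<'E'
import cv2
im=cv2.imread("pics/side0.png")[125:220,240:380];cv2.imwrite("pics/panc.png",cv2.resize(im,None,fx=5,fy=5,interpolation=2))
E
```

```text
[[0.6238 0.267 ]
 [0.5027 0.2824]
 [0.4743 0.0714]
 [0.5974 0.0567]]
-0.12478024930547067 -0.1339812701667162 [np.float64(0.12206593090347574), np.float64(0.2128183097583136), np.float64(0.12402573267638908), np.float64(0.21200267086445498)] [0.54955802 0.16937435]
[[0.5956 0.0574]
 [0.4774 0.0727]
 [0.6236 0.2659]] -0.13318889404274026 0.21029809575382702
side 339.5 327.5 10.12432861328125 [0.45666799 0.18184986 0.044     ]
top 206.5 230.5 7.905794143676758 [0.45705894 0.18409366 0.044     ]
hole [0.5417 0.1159 0.05  ]
cap [0.5544 0.2197 0.05  ]
panL [ 0.5788 -0.0753  0.064 ]
panR [ 0.5785 -0.1943  0.064 ]
panT [ 0.6401 -0.138   0.064 ]
panB [ 0.5182 -0.1333  0.064 ]
L [ 0.6388 -0.1197  0.064 ]
R [ 0.5208 -0.1426  0.064 ]
T [ 0.5932 -0.1893  0.064 ]
B [ 0.5679 -0.0708  0.064 ]
```

View pics/panc.png

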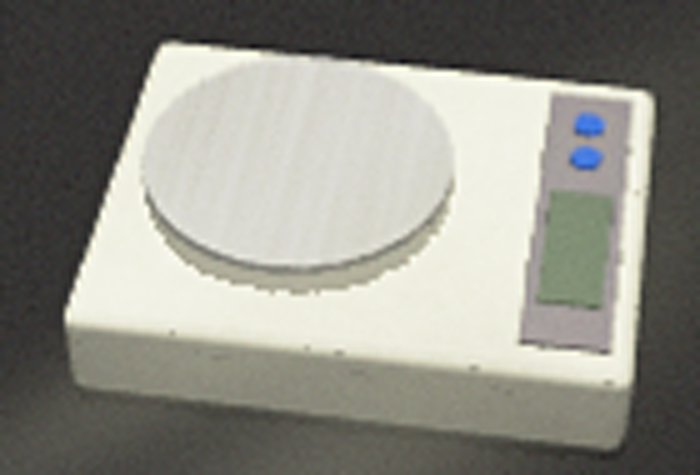

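Knob at (0.4544, 0.1818), hinge yaw −0.13, ring near (0.543, 0.117), pan (0.579, −0.133). Next move: over the knob.

Request:
drive_tool(
  increments="0.0178 -0.033 0 0.06;0.0178 -0.033 0 0.06;0.0178 -0.033 0 0.059;0.0178 -0.033 0 0;0.0178 -0.033 0 0;0.0178 -0.033 0 0;0.0178 -0.033 0 0;0.0178 -0.033 0 0;0.0178 -0.033 0 0;0.0178 -0.033 0 0;0.0178 -0.033 0 0;0.0178 -0.033 0 0",
  grip=1,
)

```text
t: 1.1
eef_pos: [0.4191, 0.2452, 0.2532]
tool_rot: [-0.0, 0.065, 0.998, -0.0]
contact_force: [0.4, -0.2, 0.1]
gripper_width: 0.998
```

Request:
drive_tool(
  increments="0.0177 -0.0317 0 0;0.0176 -0.0317 0 0;0 0 -0.025 0;0 0 -0.025 0;0 0 -0.025 0;0 0 -0.025 0;0 0 -0.025 0;0 0 -0.02 0;0 0 -0.01 0;0 0 0 0",
)

```text
t: 1.93
eef_pos: [0.4526, 0.1829, 0.0963]
tool_rot: [-0.002, 0.065, 0.998, -0.001]
contact_force: [0.3, 0.4, -0.2]
gripper_width: 1.003
```

```bash
python3 - <<'E'
from h import *
print(bot.get_obs()['eef_pos'],bot.get_obs()['contact_force'])
for n,(x,y,w,h) in(("side",(200,200,200,200)),("top",(135,120,200,150))):
    im=bot.read_camera(n)[:,:,::-1][y:y+h,x:x+w];cv2.imwrite(f"pics/{n}1.png",cv2.resize(im,None,fx=3,fy=3,interpolation=2))
E
```

```text
[0.4525693  0.18292156 0.0963078 ] [ 0.31129132  0.41404563 -0.24986778]
```

View pics/side1.png

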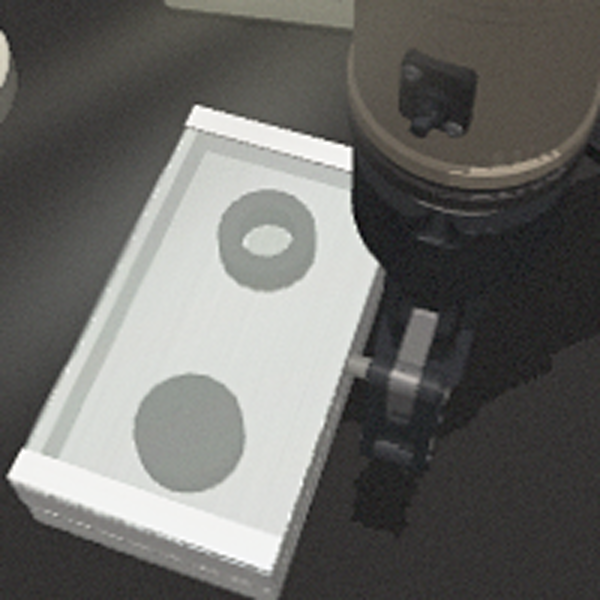

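View pics/top1.png

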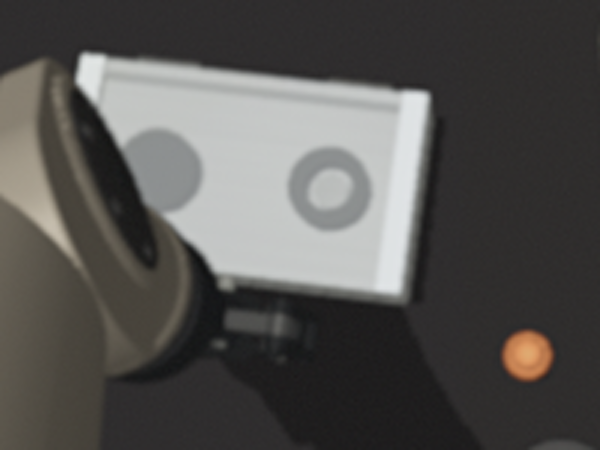

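The gripper is above the knob, fingers straddling along y, and still 49 mm high. I'll finish the descent and close.

Request:
drive_tool(
  increments="0.001 -0.0005 -0.012 0;0.001 -0.0005 -0.012 0;0 0 -0.012 0;0 0 -0.012 0;0 0 0 0;0 0 0 0",
)

```text
t: 2.53
eef_pos: [0.4566, 0.183, 0.0512]
tool_rot: [0.0, 0.065, 0.998, 0.0]
contact_force: [0.1, 0.4, -0.3]
gripper_width: 1.0
```

Request:
drive_tool(
  increments="-0.002 -0.001 -0.004 0;0 0 0 0;0 0 0 0;0 0 0 0;0 0 0 0;0 0 0 0;0 0 0 0;0 0 0 0;0 0 0 0;0 0 0 0",
  grip=0,
  squeeze=25,
)

```text
t: 3.37
eef_pos: [0.4545, 0.1831, 0.0469]
tool_rot: [0.001, 0.064, 0.998, 0.001]
contact_force: [-0.3, 4.9, 5.3]
gripper_width: 0.285
```

```bash
python3 - <<'E'
import numpy as np
R=np.hypot(156,14);p=np.arctan2(14,156)
th=np.concatenate([[0,.02,.06],np.linspace(.12,1.84,30)])
x=-R*np.cos(th+p);z=R*np.sin(th+p);X=np.diff(x)/1e3;Z=np.diff(z)/1e3
for i in range(len(X)):print("%.4f %.4f %.4f 0;"%(X[i]*.9916,-X[i]*.1296,Z[i]),end="\n" if i%11==10 else "")
E
```

```text
0.0003 -0.0000 0.0031 0;0.0008 -0.0001 0.0062 0;0.0017 -0.0002 0.0092 0;0.0022 -0.0003 0.0090 0;0.0027 -0.0004 0.0089 0;0.0032 -0.0004 0.0087 0;0.0037 -0.0005 0.0085 0;0.0042 -0.0006 0.0083 0;0.0047 -0.0006 0.0080 0;0.0052 -0.0007 0.0077 0;0.0056 -0.0007 0.0074 0;
0.0060 -0.0008 0.0070 0;0.0064 -0.0008 0.0066 0;0.0068 -0.0009 0.0063 0;0.0072 -0.0009 0.0058 0;0.0075 -0.0010 0.0054 0;0.0078 -0.0010 0.0049 0;0.0081 -0.0011 0.0045 0;0.0083 -0.0011 0.0040 0;0.0085 -0.0011 0.0035 0;0.0087 -0.0011 0.0030 0;0.0089 -0.0012 0.0024 0;
0.0090 -0.0012 0.0019 0;0.0091 -0.0012 0.0013 0;0.0092 -0.0012 0.0008 0;0.0092 -0.0012 0.0002 0;0.0092 -0.0012 -0.0003 0;0.0092 -0.0012 -0.0009 0;0.0091 -0.0012 -0.0014 0;0.0090 -0.0012 -0.0019 0;0.0089 -0.0012 -0.0025 0;0.0087 -0.0011 -0.0030 0;
```

Request:
drive_tool(
  increments="0.0003 0 0.0031 0;0.0008 -0.0001 0.0062 0;0.0017 -0.0002 0.0092 0;0.0022 -0.0003 0.009 0;0.0027 -0.0004 0.0089 0;0.0032 -0.0004 0.0087 0;0.0037 -0.0005 0.0085 0;0.0042 -0.0006 0.0083 0;0.0047 -0.0006 0.008 0;0.0052 -0.0007 0.0077 0;0.0056 -0.0007 0.0074 0",
)

```text
t: 4.28
eef_pos: [0.4883, 0.1787, 0.1316]
tool_rot: [0.0, 0.064, 0.998, 0.001]
contact_force: [0.8, 5.5, -3.2]
gripper_width: 0.279
```

```bash
python3 - <<'E'
from h import *
o=bot.get_obs();print(o['eef_pos'],o['contact_force'],o['torque'],o['gripper_width'])
cv2.imwrite("pics/side2.png",bot.read_camera("side")[:,:,::-1])
E
```

```text
[0.48831746 0.17872315 0.13162615] [ 0.84897854  5.4560772  -3.24688636] [ 1.23376699 -0.09941516 -0.01823773] 0.279356782237713
```

View pics/side2.png

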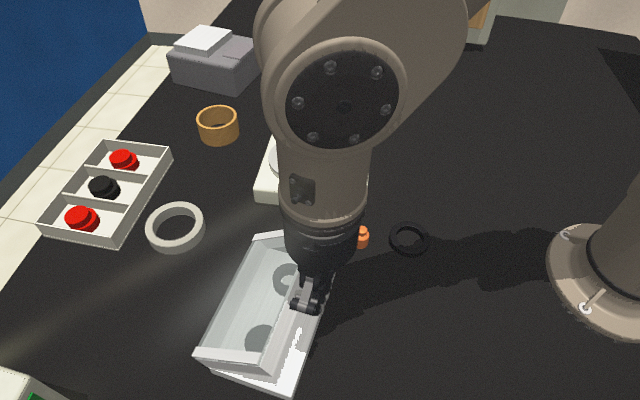

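The lid is rising with the knob held in the fingers at about (305,290). I'll continue the arc.

Request:
drive_tool(
  increments="0.006 -0.0008 0.007 0;0.0064 -0.0008 0.0066 0;0.0068 -0.0009 0.0063 0;0.0072 -0.0009 0.0058 0;0.0075 -0.001 0.0054 0;0.0078 -0.001 0.0049 0;0.0081 -0.0011 0.0045 0;0.0083 -0.0011 0.004 0;0.0085 -0.0011 0.0035 0;0.0087 -0.0011 0.003 0;0.0089 -0.0012 0.0024 0",
)

```text
t: 5.25
eef_pos: [0.5725, 0.1678, 0.185]
tool_rot: [-0.0, 0.064, 0.998, 0.001]
contact_force: [-0.4, 5.0, 0.9]
gripper_width: 0.285
```

Request:
drive_tool(
  increments="0.009 -0.0012 0.0019 0;0.0091 -0.0012 0.0013 0;0.0092 -0.0012 0.0008 0;0.0092 -0.0012 0.0002 0;0.0092 -0.0012 -0.0003 0;0.0092 -0.0012 -0.0009 0;0.0091 -0.0012 -0.0014 0;0.009 -0.0012 -0.0019 0;0.0089 -0.0012 -0.0025 0;0.0087 -0.0011 -0.003 0;0 0 0 0;0 0 0 0",
)

```text
t: 6.25
eef_pos: [0.6648, 0.1558, 0.1794]
tool_rot: [0.001, 0.065, 0.998, 0.001]
contact_force: [2.1, 5.6, 2.9]
gripper_width: 0.278
```

```bash
python3 - <<'E'
from h import *
o=bot.get_obs();print(o['eef_pos'],o['contact_force'],o['torque'],o['gripper_width'])
cv2.imwrite("pics/side3.png",bot.read_camera("side")[:,:,::-1])
E
```

```text
[0.66476252 0.15578916 0.1794442 ] [2.07179362 5.57841635 2.91552883] [ 1.09455188 -0.36580266 -0.08395623] 0.2777239289795709
```

View pics/side3.png

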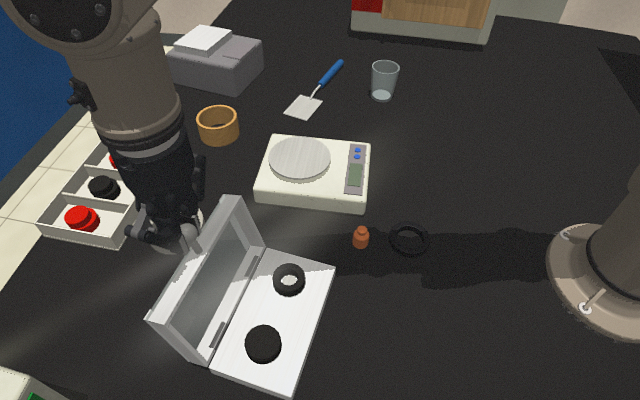

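The lid is past vertical with the knob in the fingers near (185,235). The ring (289,279) and cap (263,344) sit on the block. I'll release and rise.

Request:
drive_tool(
  increments="0 0 0 0;0 0 0 0;0 0 0 0;0 0 0 0;0 0 0 0;0 0 0 0;0 0 0 0;0 0 0.01 0;0 0 0.02 0;0 0 0.025 0;0 0 0.025 0;0 0 0.025 0",
  grip=1,
)

```text
t: 7.3
eef_pos: [0.6631, 0.1542, 0.2859]
tool_rot: [0.0, 0.065, 0.998, 0.0]
contact_force: [0.2, 0.7, 0.2]
gripper_width: 0.997
```

```bash
python3 - <<'E'
from h import *
o=bot.get_obs();print(o['eef_pos'],o['contact_force'],o['gripper_width'])
for n in("side","top"):
    im=bot.read_camera(n)[:,:,::-1];cv2.imwrite(f"pics/{n}4.png",im)
    x,y,w,h=(180,225,190,150) if n=="side" else (135,120,200,150)
    cv2.imwrite(f"pics/{n}4c.png",cv2.resize(im[y:y+h,x:x+w],None,fx=4,fy=4,interpolation=2))
E
```

```text
[0.66308648 0.15416292 0.28588953] [0.22951713 0.65271728 0.2000776 ] 0.99679575859409
```

View pics/side4.png

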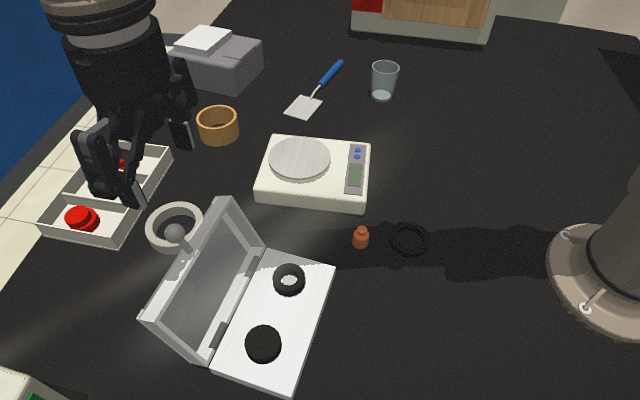

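View pics/top4c.png

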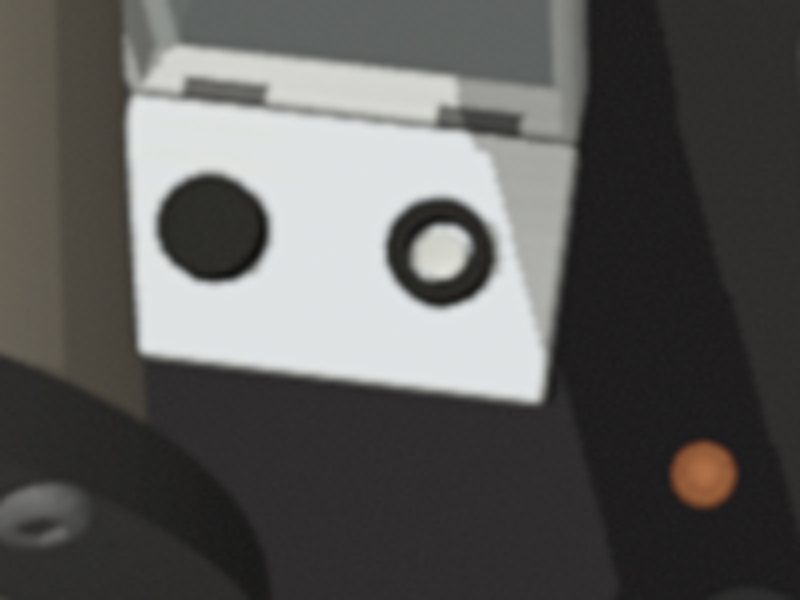

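The lid stays open with the knob at (175,232). In the top view the ring sits near (245,183). I'll measure it by mask.

```bash
python3 - <<'E'
from h import *
P=[]
for n,(x,y,w,h) in(("side",(268,260,42,38)),("top",(228,166,34,34))):
    c=cv2.cvtColor(cv2.imread(f"pics/{n}4.png"),cv2.COLOR_BGR2GRAY)[y:y+h,x:x+w]
    m=(c<110).astype(np.uint8)
    cs,_=cv2.findContours(m,0,1);k=max(cs,key=cv2.contourArea);e=cv2.fitEllipse(k)
    M=(e[0][0]+x,e[0][1]+y);P.append((n,M));print(n,np.round(M,1),np.round(e[1],1),onz(n,M,.04).round(4))
print(tri(P).round(4))
E
```

```text
side [288.5 279.6] [31.9 33.1] [0.5447 0.1182 0.04  ]
top [244.8 182.6] [25.  26.4] [0.5441 0.1177 0.04  ]
[0.5446 0.1178 0.0392]
```

Request:
drive_tool(
  increments="-0.0197 -0.006 0 0;-0.0198 -0.006 0 0;-0.0198 -0.006 0 0;-0.0198 -0.006 0 0;-0.0198 -0.006 0 0;-0.0198 -0.006 0 0;0 0 -0.025 0;0 0 -0.03 0;0 0 -0.03 0;0 0 -0.03 0;0 0 -0.02 0;0 0 0 0",
)

```text
t: 8.4
eef_pos: [0.5415, 0.1176, 0.145]
tool_rot: [-0.004, 0.065, 0.998, -0.002]
contact_force: [-0.6, -0.4, 0.2]
gripper_width: 1.003
```

Request:
drive_tool(
  increments="0 0 0 0",
)

```text
t: 8.48
eef_pos: [0.5439, 0.1181, 0.1485]
tool_rot: [-0.001, 0.065, 0.998, -0.0]
contact_force: [0.4, -0.4, 0.6]
gripper_width: 1.003
```

Request:
drive_tool(
  increments="0 0 -0.02 0;0 0 -0.02 0;0 0 -0.02 0;0 0 -0.015 0;0 0 -0.01 0;0 0 -0.006 0;0 0 0 0;0 0 0 0;0 0 0 0",
)

```text
t: 9.23
eef_pos: [0.5453, 0.1185, 0.0591]
tool_rot: [0.001, 0.065, 0.998, 0.0]
contact_force: [-0.8, 0.4, -0.9]
gripper_width: 1.0
```

```bash
python3 - <<'E'
from h import *
o=bot.get_obs();print(o['eef_pos'],o['contact_force'],o['gripper_width'])
im=bot.read_camera("side")[:,:,::-1]
cv2.imwrite("pics/side5.png",cv2.resize(im[200:390,180:380],None,fx=3,fy=3,interpolation=2))
E
```

```text
[0.54533985 0.11851056 0.05907668] [-0.76971427  0.35646332 -0.88620606] 0.9998665357701289
```

View pics/side5.png

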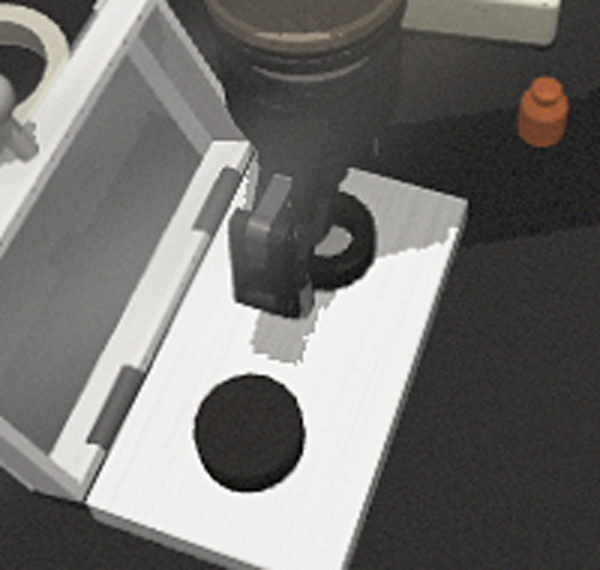

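Fingers straddle the ring and are clear of the cap. I'll go a little lower and close.

Request:
drive_tool(
  increments="-0.0008 -0.0005 -0.005 0;0 0 0 0;0 0 0 0;0 0 0 0;0 0 0 0;0 0 0 0;0 0 0 0;0 0 0 0;0 0 0 0",
  grip=0,
  squeeze=30,
)

```text
t: 10.03
eef_pos: [0.5437, 0.1178, 0.0531]
tool_rot: [0.0, 0.065, 0.998, 0.0]
contact_force: [-2.3, -1.0, 5.8]
gripper_width: 0.561
```

```bash
python3 - <<'E'
from h import *
o=bot.get_obs();print(o['eef_pos'],o['contact_force'],o['gripper_width'])
im=bot.read_camera("side")[:,:,::-1]
cv2.imwrite("pics/side6.png",cv2.resize(im[200:390,180:380],None,fx=3,fy=3,interpolation=2))
E
```

```text
[0.54366824 0.11775571 0.0531445 ] [-2.33134045 -0.99980558  5.83792759] 0.5607342387565729
```

View pics/side6.png

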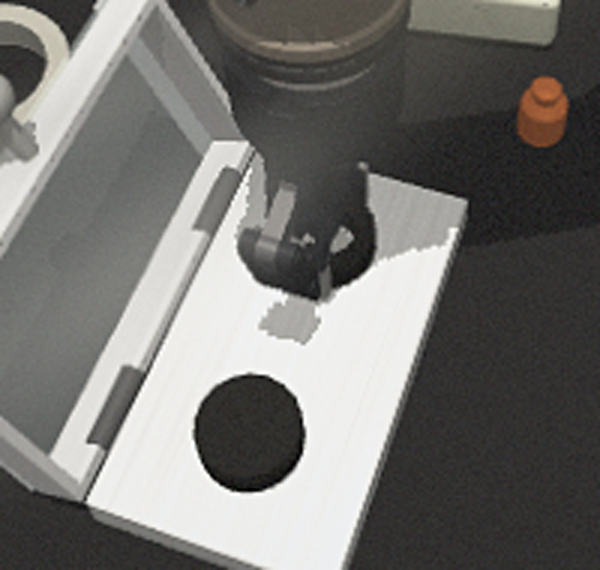

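The fingers have stopped on the ring at about 48 mm. Lifting.

Request:
drive_tool(
  increments="0 0 0.004 0;0 0 0.008 0;0 0 0.012 0;0 0 0.015 0;0 0 0.015 0;0 0 0.015 0;0 0 0.015 0;0 0 0.01 0;0 0 0.004 0;0 0 0 0",
)

```text
t: 10.92
eef_pos: [0.5443, 0.118, 0.1522]
tool_rot: [0.001, 0.065, 0.998, 0.001]
contact_force: [-0.3, -0.7, -1.0]
gripper_width: 0.564
```

```bash
python3 - <<'E'
from h import *
o=bot.get_obs();print(o['eef_pos'],o['contact_force'],o['gripper_width'])
im=bot.read_camera("side")[:,:,::-1]
cv2.imwrite("pics/side7.png",cv2.resize(im[200:390,180:380],None,fx=3,fy=3,interpolation=2))
E
```

```text
[0.54428478 0.11802608 0.15223624] [-0.25877449 -0.73250379 -1.01636192] 0.5639848508259332
```

View pics/side7.png

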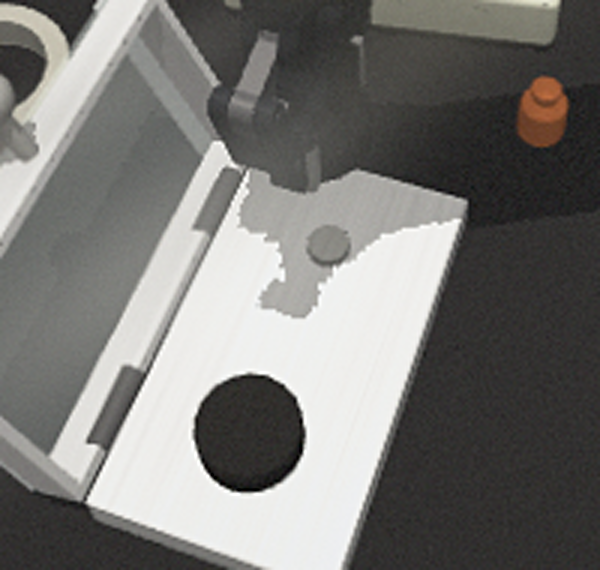

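The ring is held and the spigot at (289,281) is bare; the cap is undisturbed. Next, over the pan.

Request:
drive_tool(
  increments="0 -0.015 0 0;0 -0.025 0 0;0 -0.025 0 0;0 -0.025 0 0;0.005 -0.025 0 0;0.005 -0.025 0 0;0.005 -0.025 0 0;0.005 -0.025 0 0;0.005 -0.025 0 0;0.005 -0.021 0 0;0.0047 -0.015 0 0;0 0 0 0",
)

```text
t: 11.97
eef_pos: [0.578, -0.1377, 0.15]
tool_rot: [-0.0, 0.068, 0.998, -0.001]
contact_force: [0.0, -0.5, -0.7]
gripper_width: 0.564
```

Request:
drive_tool(
  increments="0 0 -0.015 0;0 0 -0.015 0;0 0 -0.01 0;0 0 0 0;0 0 0 0",
)

```text
t: 12.38
eef_pos: [0.5777, -0.1325, 0.1101]
tool_rot: [-0.001, 0.065, 0.998, 0.0]
contact_force: [0.6, -0.6, -0.3]
gripper_width: 0.565
```

```bash
python3 - <<'E'
from h import *
o=bot.get_obs();print(o['eef_pos'],o['contact_force'],o['gripper_width'])
im=bot.read_camera("side")[:,:,::-1]
cv2.imwrite("pics/side8.png",cv2.resize(im[80:230,220:400],None,fx=4,fy=4,interpolation=2))
im=bot.read_camera("top")[:,:,::-1]
cv2.imwrite("pics/top8.png",im)
E
```

```text
[ 0.57769078 -0.13249936  0.11009279] [ 0.57187188 -0.60407909 -0.26668406] 0.5654829623086147
```

View pics/side8.png

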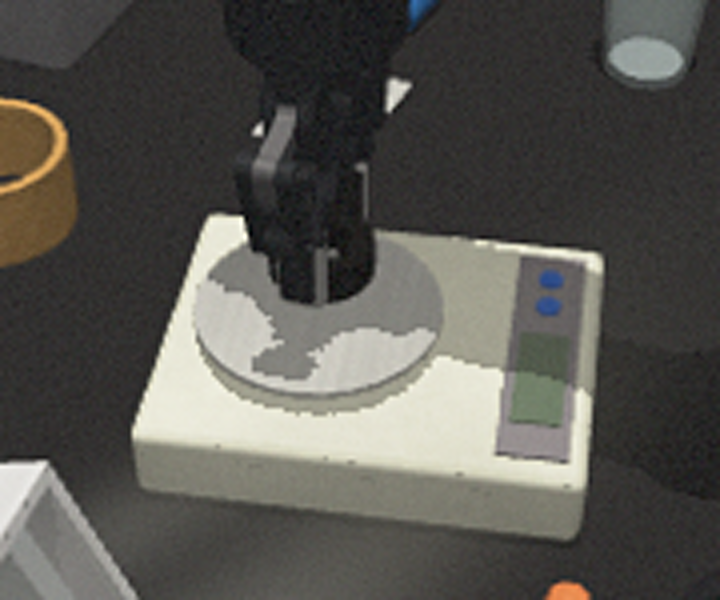

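View pics/top8.png

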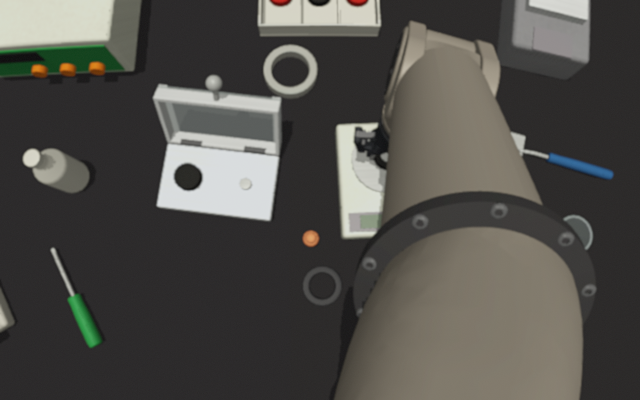

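The ring is held level over the pan (side ring lower edge near (297,155)). I'll lower it slowly.

Request:
drive_tool(
  increments="0.001 -0.0005 -0.005 0;0 0 -0.005 0;0 0 -0.004 0;0 0 -0.003 0;0 0 -0.001 0;0 0 -0.001 0;0 0 0 0;0 0 0 0;0 0 0 0",
)

```text
t: 13.23
eef_pos: [0.5795, -0.1337, 0.0921]
tool_rot: [0.0, 0.065, 0.998, -0.0]
contact_force: [-0.2, -0.2, -0.1]
gripper_width: 0.568
```

Request:
drive_tool(
  increments="0 0 -0.001 0;0 0 0 0;0 0 0 0",
)

```text
t: 13.48
eef_pos: [0.5793, -0.1337, 0.0909]
tool_rot: [-0.0, 0.065, 0.998, 0.0]
contact_force: [0.1, 0.3, -0.3]
gripper_width: 0.567
```

Request:
drive_tool(
  increments="0 0 -0.001 0;0 0 0 0;0 0 0 0",
)

```text
t: 13.73
eef_pos: [0.5793, -0.1337, 0.0898]
tool_rot: [-0.0, 0.065, 0.998, 0.0]
contact_force: [-0.3, -0.5, -1.0]
gripper_width: 0.561
```

Request:
drive_tool(
  increments="0 0 -0.001 0;0 0 0 0;0 0 0 0",
)

```text
t: 13.98
eef_pos: [0.5793, -0.1337, 0.0888]
tool_rot: [-0.0, 0.065, 0.998, 0.0]
contact_force: [1.3, -0.2, 0.4]
gripper_width: 0.563
```

Request:
drive_tool(
  increments="0 0 -0.001 0;0 0 0 0;0 0 0 0",
)

```text
t: 14.23
eef_pos: [0.5793, -0.1337, 0.0878]
tool_rot: [-0.0, 0.065, 0.998, 0.0]
contact_force: [-0.3, -0.2, -0.4]
gripper_width: 0.565
```

Request:
drive_tool(
  increments="0 0 -0.0007 0;0 0 0 0;0 0 0 0",
)

```text
t: 14.48
eef_pos: [0.5793, -0.1337, 0.0872]
tool_rot: [-0.0, 0.065, 0.998, 0.0]
contact_force: [-0.5, 0.8, -0.1]
gripper_width: 0.566
```

```bash
python3 - <<'E'
from h import *
im=bot.read_camera("side")[:,:,::-1]
cv2.imwrite("pics/side9.png",cv2.resize(im[100:200,240:360],None,fx=6,fy=6,interpolation=2))
E
```

```text
(no output)
```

View pics/side9.png

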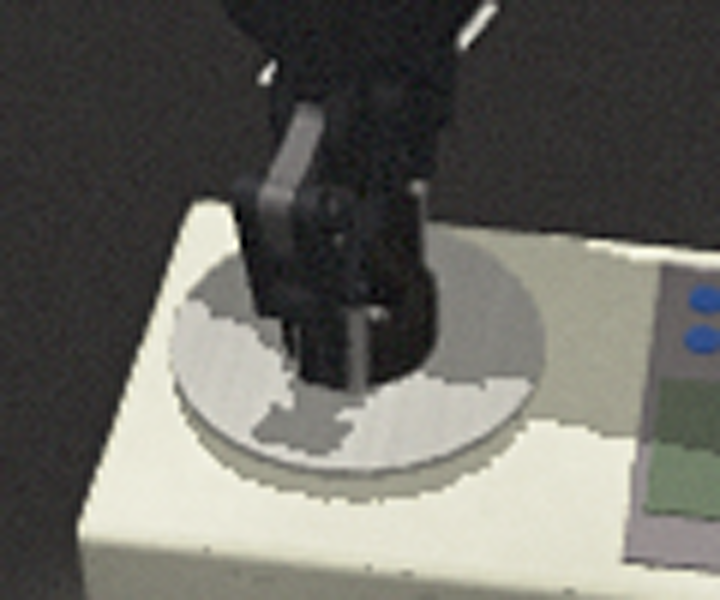

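No contact is felt yet and the ring is just above the pan, so I'll continue in small steps.

Request:
drive_tool(
  increments="0 0 -0.0008 0;0 0 0 0;0 0 0 0",
)

```text
t: 14.78
eef_pos: [0.5793, -0.1337, 0.0871]
tool_rot: [0.0, 0.065, 0.998, 0.0]
contact_force: [-3.5, 1.1, 7.2]
gripper_width: 0.564
```

Request:
drive_tool(
  increments="0 0 -0.0008 0;0 0 0 0;0 0 0 0",
)

```text
t: 15.03
eef_pos: [0.5794, -0.1337, 0.0871]
tool_rot: [0.0, 0.065, 0.998, 0.0]
contact_force: [-5.4, 1.1, 14.7]
gripper_width: 0.568
```

Contact at z = 0.087, as predicted. I'll ease off, open and rise.

Request:
drive_tool(
  increments="0 0 0.0012 0;0 0 0 0;0 0 0 0",
)

```text
t: 15.28
eef_pos: [0.5796, -0.1338, 0.0872]
tool_rot: [0.0, 0.065, 0.998, 0.0]
contact_force: [-0.9, 0.8, 4.8]
gripper_width: 0.565
```

Request:
drive_tool(
  increments="0 0 0 0;0 0 0 0;0 0 0 0;0 0 0 0;0 0 0 0;0 0 0 0;0 0 0 0;0 0 0.01 0;0 0 0.02 0;0 0 0.03 0;0 0 0.03 0;0 0 0.03 0",
  grip=1,
)

```text
t: 16.28
eef_pos: [0.579, -0.1338, 0.2088]
tool_rot: [-0.0, 0.065, 0.998, -0.0]
contact_force: [1.2, -0.5, -0.3]
gripper_width: 1.006
```

Request:
drive_tool(
  increments="-0.005 -0.03 0.02 0;-0.005 -0.035 0.01 0;-0.005 -0.035 0 0;-0.005 -0.035 0 0;-0.005 -0.035 0 0;-0.005 -0.035 0 0;-0.005 -0.035 0 0;-0.005 -0.035 0 0;0 0 0 0;0 0 0 0",
)

```text
t: 17.12
eef_pos: [0.5376, -0.4118, 0.2375]
tool_rot: [-0.0, 0.067, 0.998, -0.001]
contact_force: [0.5, 0.7, 0.2]
gripper_width: 1.003
```

```bash
python3 - <<'E'
from h import *
o=bot.get_obs();print(o['t'],o['eef_pos'],o['contact_force'],o['gripper_width'])
for n in("side","top"):cv2.imwrite(f"pics/{n}10.png",bot.read_camera(n)[:,:,::-1])
E
```

```text
17.1167 [ 0.5375545  -0.41176107  0.23747681] [0.48498487 0.73314291 0.23782465] 1.0032856759703213
```

View pics/side10.png

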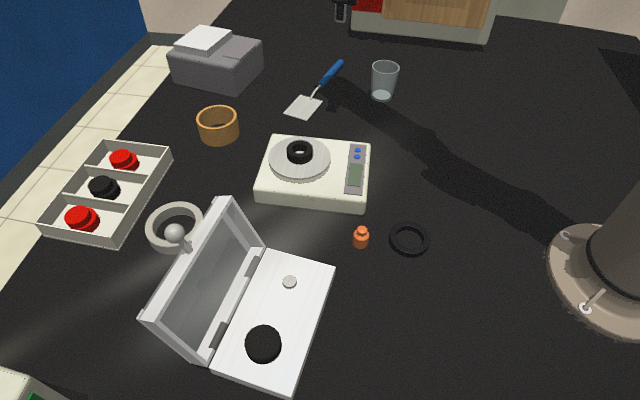

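View pics/top10.png

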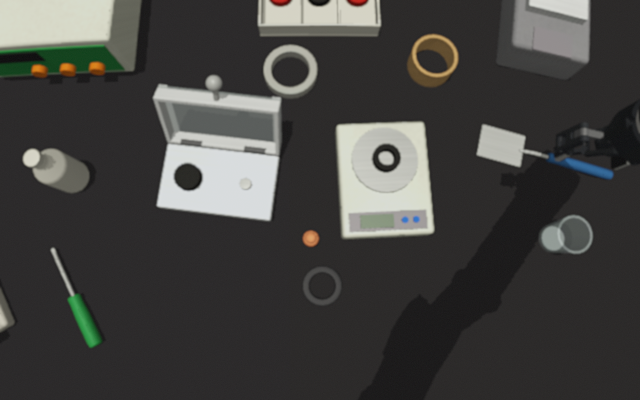

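The ring lies flat at the pan centre: (386,158) top, (299,152) side. The lid is open with the knob at (175,232), and the cap is still at (188,177) top. One numeric check, then I'll hand in.

```bash
python3 - <<'E'
from h import *
P=[]
for n,(x,y,w,h) in(("side",(278,135,44,38)),("top",(368,140,36,36))):
    c=cv2.cvtColor(cv2.imread(f"pics/{n}10.png"),cv2.COLOR_BGR2GRAY)[y:y+h,x:x+w]
    cs,_=cv2.findContours((c<110).astype(np.uint8),0,1);e=cv2.fitEllipse(max(cs,key=cv2.contourArea))
    M=(e[0][0]+x,e[0][1]+y);P.append((n,M));print(n,onz(n,M,.074).round(4))
print(tri(P).round(4))
bot.hand_in()
E
```

```text
side [ 0.5804 -0.1346  0.074 ]
top [ 0.5805 -0.1351  0.074 ]
[ 0.5806 -0.1351  0.0735]
the job is handed in; nothing more can be done
```

The job is done and handed in at about 17 s of the 53 s allowed. I took the lid by its ball knob, swung it past vertical and let go; it stayed open. I then lifted the seal ring off its spigot, lowered it until it touched the pan, backed the force off to about 5 N and let go.

**Ring:** it lies flat on the pan. The two views put its centre at (0.581, −0.135), about 2 mm from my pan estimate of (0.579, −0.133). The height also fits it resting on the pan: the mid-height triangulated to 0.0735 m, and 0.074 m is expected.

**Lid, cap and arm:** in the last pictures the lid is still open, the end cap is on its spigot and the arm is clear of everything. The highest force I read was about 15 N, at touchdown on the pan.

**Disagreement:** my first pan estimates differed between the two cameras by up to 10 mm in y. The side view was including the pan's edge. I re-read the top face only, and the views then agreed to about 4 mm.

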